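# Lay the tall tea tin away in the shallow drawer

### The job

Lift the tall square silver tin upright out of the white caddy, lay it on its side on the bare ledge and let go; it is too tall to stand in the drawer, so take it again from above and lay it flat in the empty wide compartment of the part-open drawer, let go, and only then push the drawer fully shut. Never drop or toss the tin, and leave everything else where it stands.

Things in the scene. Friction and masses are not known exactly. Their poses are not given: they have to be found in the camera images.
- tin: Tall square-section silver tin with a seam below its lid, 46 x 46 x 104 mm, about 160 g, standing in one pocket of the caddy (either one). Origin at the centre of its underside, z towards the lid, x and y square to its sides
- tin_mid (a point): Centre of the square tin (52 mm from its underside along its z); same axes as the tin
- caddy: Fixed white open-topped plastic caddy, 64 x 123 x 35 mm (long along its y), floor 4 mm thick, walls 5 mm, with two 54 x 54 mm pockets whose centres lie 29.5 mm either side of its middle along y. Origin at the centre of its underside
- chest: Fixed low wooden chest with one drawer: 200 mm deep (x from 0 to 200 mm in its frame), 240 mm wide, 100 mm tall; the opening in its front is 84 mm high below the 12 mm top board. Origin on the ledge under the middle of the front face; its x points into the chest, away from the robot's side, y along the front. The drawer slides out along -x
- drawer (a joint): How far the drawer is out, m: 0 shut, 0.135 at its stop, starts 0.112 to 0.135. It is also the width of the open gap between the inner face of the drawer's front panel and the chest's face. It slides with about 1.5 N of friction and stays where left
- bay (a point): Moves with the drawer: point on the floor of the empty wide compartment, 15 mm above the ledge, midway along its 135 mm width (y) and 55 mm behind the front panel's inner face; axes as the chest. The compartment is 159 mm long (x), its walls 6 mm thick and 43 mm high; the chest's top board covers all but the gap. A narrow compartment on the -y side holds cutlery
- pull (a point): On the drawer: middle of the front edge of the dark wooden pull lip, 73 mm above the ledge. The lip is 90 mm long (y), 10 mm thick and stands 16 mm out from the 12 mm thick front panel (236 mm wide, from 6 to 84 mm above the ledge); 28 mm from the panel's inner face
- round_tin: Bystander: short round silver tin, 50 mm across, 60 mm tall, in the caddy's other pocket. Origin at the centre of its underside
- canister: Bystander: clear square airtight canister with a white press-button lid, 104 x 104 x 157 mm. Origin at the centre of its underside
- mug: Bystander: navy mug, 82 mm across, 88 mm tall, handle at its +y. Origin at the centre of its underside
- chopsticks: Bystander: pair of bamboo chopsticks 207 mm long (along y) on a round wooden rest, 20 mm tall, lying on top of the chest. Origin at the middle, on the chest's top
- shaker: Bystander: small glass jar with a white cap, 44 mm across, 110 mm tall. Origin at the centre of its underside
- bowl: Bystander: white bowl, 116 mm across, 55 mm tall. Origin at the centre of its underside
Mind the look-alikes: they are no part of the job. What is shaped like the tin but blue or yellow is not meant.

How it is judged:
By the outcome, as a careful person would: the job done as asked, in the order asked, and still so for the second after the job is handed in, with the robot touching nothing.
It also fails if it takes over 72 s, if anything falls off the work surface, if the arm or the gripper's body presses on something with over 40 N, if the wrist force passes 120 N, or if a joint passes its speed limit or range.

### The arm

A 7-joint arm with a two-finger parallel gripper is mounted at the origin on the work surface. World frame = base frame: x ahead of the robot, y to its left, z up, the work surface at z = 0. Lengths are in m, angles in rad, forces in N, time in s.
With the tool pointing down it reaches from about 0.375 to 0.925 m from the base axis. Payload 3.1 kg.
Tool frame: the origin (TCP) lies midway between the tips of the shut fingers; the grasp point (between the pads) lies 19 mm behind it; z points along the fingers, y is the line along which they close (so a half turn about z gives the same grasp; the last joint's range is limited). The gripper opens to 85 mm and grips with 20 to 120 N. Pads are 22 mm wide; open, the fingers measure 114 mm over their backs; the gripper's body (76 mm by 85 mm) begins 54 mm behind the grasp point. The pads swing forward as they close: fully open they stand 13 mm farther back than shut.
Start: joints at [1.153, 0.383, 0.044, 1.598, -0.018, 1.161, -0.05], TCP at [0.204, -0.617, 0.231] pointing down, gripper open.
Joint ranges: [-2.61, 2.61], [-0.41, 2.15], [-1.48, 1.57], [0, 2.5], [-1.57, 4.71], [0.05, 1.97], [-2.85, 2.85]. Speed limits (rad/s): [2.79, 2.79, 3.14, 3.14, 3.14, 3.14, 3.14].

### API

Orientations are given as a rotation vector (axis times angle).
In Python, from cell import manip, imaging, sign_off gives the robot as it stands. The module is installed in compiled form; this text tells all that it offers.
- The arm moves only by the tool move_arm, never from a script. Its argument "moves" is a list of rows, each a list of 7 numbers: the shift along the tool's x, y, z in m, then the turn, a rotation vector about the tool's x, y, z in degrees, then the closure, from 0 (fully open) to 1 (shut). In form: [[tx, ty, tz, wx, wy, wz, fingers], ...]. A call has 1 to 10 rows; each row is the pose to reach, as a shift and turn from the pose commanded when the call began, along the tool's axes at that moment; what a row does not reach only later rows make up. A row lasts 1/8 s, in which the tool goes at most 62.5 mm and 10.7 degrees, less where a joint would pass 70% of its speed; a pose out of reach is approached as far as the arm can. A call with a gripper value outside its range is refused whole. The fingers move at their own pace and stop on an object; "squeeze" is the grip in N (left out, the last holds). Time passes only in rows, so rows that repeat a pose let the fingers close. It gives the time, the measured TCP pose, the force, the opening and the grip force at its end, in the units of the state.
- manip.observe(): the state, without advancing time (a new reading comes with each control period).
- imaging.get_image(name): name is "side" or "top" or "wrist"; returns a dict with "color" (384x512x3 uint8, red, green, blue), "depth" (384x512 float32, m along the optical axis (not along the pixel's ray), 0 where there is no reading), "camera_matrix" (3x3 intrinsics, pixels), "k1" (the pictures are not rectified: a ray, as slopes to the right and down, at radius r is drawn at 1 + k1 r^2 times it, then the intrinsics apply), "R" (3x3) and "t" (3): a world point X has camera coordinates R X + t. Camera axes: x right, y down, z forward; pixel columns grow to the right and rows downward; lengths in m; the calibration is good to about 2 mm. A picture is of the moment at which its call begins.
- sign_off(): hands the job in; it is judged then, once.
The state is a dict: "time_s": time; "joint_pos": joint angles; "qvel": joint speeds; "joint_torque": joint torques, N m; "tcp_pos": TCP position; "tool_rot": TCP orientation; "force": force on the tool from outside, world axes, zero at the start; "torque": the same for the moment, N m; "opening": opening from 0.0 (shut) to 1.0 (fully open); "gripper_force": force on a finger pad.
Only numpy, scipy, OpenCV 4.12 (cv2) and the standard library are available. Lean on these libraries where they do the work, as an engineer would, in place of code of your own. Each camera call takes 0.05 s, during which the arm holds its last target. There are 200 camera calls.

## Working session

There is one attempt and no reset: what is moved stays moved. The work goes in short steps, Python scripts to look and compute and a tool call to move; the robot and the scene stay as the last step left them, time stands still between calls to the robot, and variables do not carry over. Pictures are saved under pics/ and viewed, at most 10 in all, crops included, and the job is handed in when it is done.

Besides the shell and the picture viewer there is one more tool, called as name(argument=value, ...), one argument or row to a line, values as JSON. move_arm: Moves the arm, as the interface text tells. Its arguments: {"type":"object","properties":{"moves":{"type":"array"},"squeeze":{"type":"number"}},"required":["moves"]}

```bash
mkdir -p pics
cat > h.py <<'E'
import numpy as np, cv2
from cell import manip, imaging, sign_off
from scipy.spatial.transform import Rotation as Ro
def unp(im,u,v):
    K=im["camera_matrix"];k=im["k1"]
    x=(np.asarray(u,float)-K[0,2])/K[0,0];y=(np.asarray(v,float)-K[1,2])/K[1,1]
    xd,yd=x,y
    for _ in range(10):
        s=1+k*(x*x+y*y);x,y=xd/s,yd/s
    return x,y
def cloud(im):
    v,u=np.mgrid[0:384,0:512];x,y=unp(im,u,v);d=im["depth"]
    P=np.stack([x*d,y*d,d],-1)
    W=(P-im["t"])@im["R"]; W[d==0]=np.nan
    return W
def ray(im,u,v,z):
    x,y=unp(im,u,v);d=np.stack([x,y,np.ones_like(x)],-1)@im["R"];c=-im["R"].T@im["t"]
    return c+d*((z-c[2])/d[...,2])[...,None]
def proj(im,X):
    p=im["R"]@np.asarray(X)+im["t"];x,y=p[0]/p[2],p[1]/p[2];s=1+im["k1"]*(x*x+y*y);K=im["camera_matrix"]
    return K[0,0]*x*s+K[0,2],K[1,1]*y*s+K[1,2]
def save(im,n): cv2.imwrite("pics/"+n,im["color"][...,::-1])
E
python3 - <<'E'
from h import *
import pickle
ims={n:imaging.get_image(n) for n in("side","top","wrist")}
pickle.dump(ims,open("i0.pkl","wb"))
for n,i in ims.items(): print(n,-i["R"].T@i["t"],i["R"][2],i["k1"],i["camera_matrix"][0,0])
a=np.hstack([ims["side"]["color"],ims["top"]["color"]])
cv2.imwrite("pics/side0.png",cv2.resize(ims["side"]["color"],(768,576))[...,::-1]);cv2.imwrite("pics/top0.png",cv2.resize(ims["top"]["color"],(768,576))[...,::-1])
s=manip.observe();print(s)
E
```

```text
side [0.11911792 0.53111115 1.06810162] [ 0.4125578  -0.47678286 -0.7761921 ] -0.07969604726308212 380.63295384019455
top [ 0.42591062 -0.06628699  1.52176605] [ 0.12693272  0.01099163 -0.99185043] 0.0011551731871132776 421.2245496676938
wrist [ 0.26943227 -0.59480133  0.37183091] [-0.25915851 -0.08274129 -0.96228413] -0.0073859177541921355 316.00562237393984
{'time_s': 0.15, 'joint_pos': array([ 1.15315538,  0.38368355,  0.043865  ,  1.59921428, -0.01788822,
        1.16119136, -0.04990648]), 'qvel': array([ 0.00095302, -0.00198445,  0.00049783, -0.00642315, -0.00023838,
       -0.00061807,  0.00055906]), 'joint_torque': array([ 2.34605519e-03, -4.34053445e+01,  1.02712546e+00, -2.49977589e+01,
        1.07628037e-02,  7.34540925e-03,  3.73870961e-07]), 'tcp_pos': array([ 0.20412449, -0.61633851,  0.23015217]), 'tool_rot': array([-3.09946522e+00, -5.00024719e-01,  7.22537872e-04]), 'force': array([0.05676519, 0.0825838 , 0.27557372]), 'torque': array([-0.03443092,  0.00020485, -0.04394157]), 'gripper_force': 0.0, 'opening': 1.002823856391886}
```

View pics/top0.png

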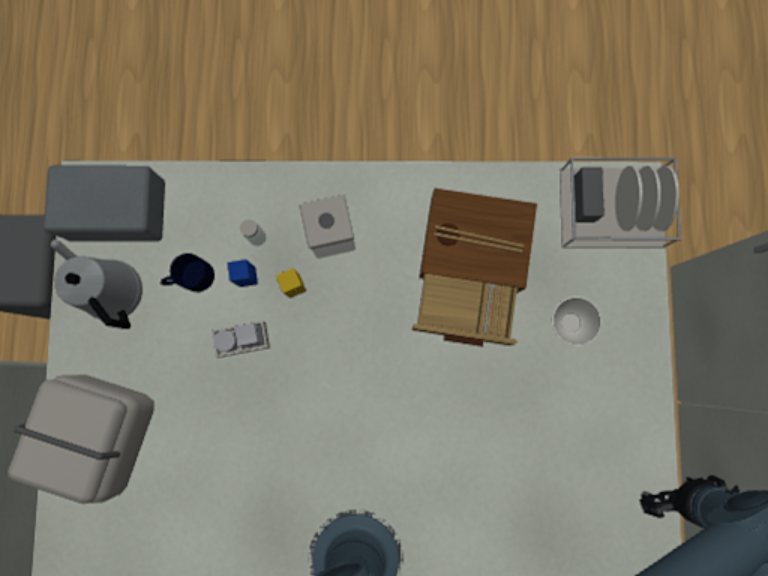

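View pics/side0.png

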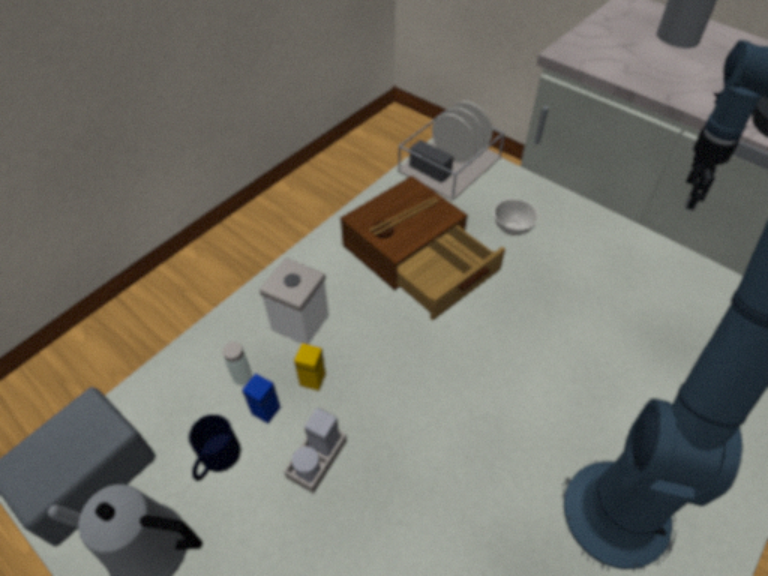

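Top (1.5x zoom): the square tin is at (250,334) in the caddy with the round tin at (225,341) beside it. The drawer is open, with its wide compartment at (449,305) and cutlery at (495,308). The side view agrees, with the square tin at (322,428). Next I measure all of this with the depth clouds from both views.

Run:
```python
from h import *
import pickle
ims=pickle.load(open("i0.pkl","rb"))
C={n:cloud(ims[n]) for n in("side","top")}
def rect(n,m,lab):
    P=C[n][m]; 
    (c,s,a)=cv2.minAreaRect(P[:,:2].astype(np.float32)); print(n,lab,len(P),np.round(c,4),np.round(s,4),round(a,1),'z',np.round(np.percentile(P[:,2],[5,50,95]),4))
    return P
for n in C:
    W=C[n]
    base=(W[...,0]>.38)&(W[...,0]<.62)&(W[...,1]>.1)&(W[...,1]<.45)
    tab=np.abs(W[...,2])<.012; print(n,'table z',np.nanmedian(W[...,2][tab&(W[...,0]>.3)&(W[...,0]<.5)&(W[...,1]>-.1)&(W[...,1]<.1)]))
# windows
t=C["top"]
for (u,v) in [(250,334),(225,341),(241,348),(240,270),(290,280),(449,305),(480,230),(465,331),(465,341),(326,220),(575,320)]:
    print((u,v),np.round(t[int(v/1.5),int(u/1.5)],3))
for (u,v) in [(322,422),(306,458),(440,275),(425,205),(470,288)]:
    print('side',(u,v),np.round(C["side"][int(v/1.5),int(u/1.5)],3))
p=t[int(334/1.5),int(250/1.5)]
for n in C:
    W=C[n]; near=np.hypot(W[...,0]-p[0],W[...,1]-p[1])<.11
    rect(n,near&(W[...,2]>.096)&(W[...,2]<.12),'tin top')
    rect(n,near&(W[...,2]>.054)&(W[...,2]<.072),'round top')
    rect(n,near&(W[...,2]>.028)&(W[...,2]<.042),'caddy rim')
    b=(W[...,0]>.45)&(W[...,0]<.95)&(W[...,1]<0)&(W[...,1]>-.42)
    rect(n,b&(np.abs(W[...,2]-.1)<.004)&(W[...,0]>.6),'chest top')
    rect(n,b&(np.abs(W[...,2]-.084)<.003),'panel top')
    rect(n,b&(np.abs(W[...,2]-.078)<.003),'lip top')
    rect(n,b&(np.abs(W[...,2]-.015)<.004),'floor')
```

```text
side table z 0.0008971333600956807
top table z 7.168830509499528e-05
(250, 334) [0.511 0.238 0.107]
(225, 341) [0.496 0.303 0.061]
(241, 348) [0.48  0.273 0.035]
(240, 270) [0.654 0.262 0.109]
(290, 280) [0.634 0.15  0.106]
(449, 305) [ 0.587 -0.219  0.017]
(480, 230) [ 0.751 -0.284  0.101]
(465, 331) [ 0.526 -0.258  0.014]
(465, 341) [ 0.498 -0.25   0.079]
(326, 220) [0.761 0.065 0.158]
(575, 320) [ 0.553 -0.521  0.008]
side (322, 422) [0.507 0.245 0.105]
side (306, 458) [0.494 0.304 0.066]
side (440, 275) [ 0.588 -0.244  0.02 ]
side (425, 205) [ 0.715 -0.344  0.103]
side (470, 288) [ 0.506 -0.25   0.027]
side tin top 280 [0.5056 0.2467] [0.0464 0.0459] 12.7 z [0.1013 0.1079 0.1112]
side round top 325 [0.5005 0.2805] [0.0495 0.1038] 12.4 z [0.0578 0.0647 0.0682]
side caddy rim 286 [0.5001 0.2786] [0.0653 0.1243] 10.8 z [0.0292 0.0351 0.0404]
side chest top 2045 [ 0.731  -0.2807] [0.2435 0.2044] 81.5 z [0.0978 0.101  0.1036]
side panel top 212 [ 0.6599 -0.2675] [0.2358 0.3392] 81.9 z [0.0813 0.0843 0.0866]
side lip top 176 [ 0.6578 -0.268 ] [0.2382 0.3387] 80.8 z [0.0754 0.0783 0.0807]
side floor 930 [ 0.6696 -0.2669] [0.2333 0.3331] 82.0 z [0.0122 0.0158 0.0184]
top tin top 194 [0.5078 0.2471] [0.0458 0.0471] 12.9 z [0.1014 0.1078 0.1124]
top round top 184 [0.5029 0.277 ] [0.0499 0.1077] 12.6 z [0.0577 0.064  0.0693]
top caddy rim 154 [0.5017 0.2767] [0.065  0.1246] 11.0 z [0.0292 0.0347 0.0401]
top chest top 2959 [ 0.7322 -0.2804] [0.2403 0.2021] 81.2 z [0.0967 0.1002 0.1035]
top panel top 174 [ 0.6101 -0.1891] [0.3757 0.1832] 30.6 z [0.0813 0.0837 0.0867]
top lip top 139 [ 0.6594 -0.2665] [0.2345 0.3401] 81.3 z [0.0755 0.0783 0.0809]
top floor 1318 [ 0.6515 -0.1897] [0.5389 0.2493] 37.8 z [0.0117 0.0152 0.0185]
```

Both views agree: tin top z ≈ 0.108, footprint 46 mm, centre (0.507, 0.247), yaw about 12.7°. The caddy yaw is 11° and the chest's is -8.8°. I'll take the tin with a strongly tilted tool from its free (-y) side, so that it can be laid by turning the tool to near vertical.

```bash
cat >> h.py <<'E'
def pose(g,yaw,th,back=0):
    """tool y along yaw, z tilted th deg from down toward the left normal; g = grasp point"""
    a=np.radians(yaw);t=np.radians(th);y=np.array([np.cos(a),np.sin(a),0]);n=np.array([-y[1],y[0],0])
    z=n*np.sin(t)-np.array([0,0,1])*np.cos(t);R=np.stack([np.cross(y,z),y,z],1)
    return np.asarray(g)+z*(.019-back),R
def row(T,frm=None):
    if frm is None:
        s=manip.observe();frm=(s["tcp_pos"],Ro.from_rotvec(s["tool_rot"]).as_matrix())
    p,R=frm;d=R.T@(T[0]-p);w=Ro.from_matrix(R.T@T[1]).as_rotvec(degrees=True)
    return np.round(np.r_[d,w],4 ).tolist()
E
python3 - <<'E'
from h import *
import pickle
ims=pickle.load(open("i0.pkl","rb"))
a=np.radians(-8.8);ex=np.array([np.cos(a),np.sin(a)]);ey=np.array([-ex[1],ex[0]])
c=np.array([.7316,-.2806]);o=c-.1*ex;print('front',o)
for n in("side","top"):
    W=cloud(ims[n]);q=W[...,:2]-o;X=q@ex;Y=q@ey;Z=W[...,2]
    m=(X<-.05)&(X>-.2)&(np.abs(Y)<.125)&(Z>.06)&(Z<.095)
    pan=m&(Z>.081)&(np.abs(Y)>.0); print(n,'panel top X',np.round(np.percentile(X[pan],[3,20,50,80,97]),4))
    lip=m&(Z<.081)&(np.abs(Y)<.04);print(' lip X',np.round(np.percentile(X[lip],[3,50,97]),4))
    f=(X<-.01)&(X>-.09)&(np.abs(Y)<.12)
    for x0 in(-.08,-.05,-.02):
        k=f&(np.abs(X-x0)<.01); 
        bins=np.arange(-.12,.125,.01);print(x0,[round(float(np.nanmedian(Z[k&(Y>=b)&(Y<b+.01)]))*1000) for b in bins if (k&(Y>=b)&(Y<b+.01)).any()])
g=[.507,.247,.074]
up=pose([.42,-.05,.35],12.5,0);pre=pose([.507,.247,.12],12.5,70,.1)
s=manip.observe();lift=(s["tcp_pos"]+[0,0,.12],Ro.from_rotvec(s["tool_rot"]).as_matrix())
print(row(lift),row(up),row(pre,up))
E
```

```text
front [ 0.63277716 -0.26530142]
side panel top X [-0.1356 -0.1273 -0.1236 -0.1194 -0.1161]
 lip X [-0.1439 -0.1365 -0.1197]
-0.08 [41, 40, 20, 20, 25, 44, 17, 17, 17, 17, 17, 15, 17, 18, 16, 18, 16, 27, 33, 1]
-0.05 [40, 21, 21, 20, 25, 40, 17, 15, 16, 15, 16, 16, 16, 16, 16, 17, 17, 57, 33, 2]
-0.02 [39, 19, 22, 20, 21, 41, 17, 16, 15, 15, 17, 16, 16, 16, 16, 16, 17, 55, 32, 2]
top panel top X [-0.1401 -0.126  -0.1221 -0.1181 -0.1159]
 lip X [-0.1426 -0.1326 -0.0729]
-0.08 [5, 50, 13, 21, 15, 18, 18, 15, 51, 15, 14, 15, 15, 15, 15, 16, 15, 14, 16, 13, 16, 15, 56, 0]
-0.05 [5, 55, 16, 21, 16, 18, 20, 15, 51, 15, 16, 15, 15, 13, 14, 16, 15, 16, 14, 16, 14, 16, 55, 1]
-0.02 [2, 51, 16, 19, 18, 21, 18, 15, 48, 16, 15, 14, 14, 18, 15, 15, 16, 15, 14, 16, 15, 17, 56, 0]
[-0.0, -0.0003, -0.12, 0.0, 0.0, 0.0] [0.383, -0.4699, -0.0999, -0.1032, -0.0824, -84.1713] [0.195, 0.1492, 0.1833, -0.0, 70.0, 0.0]
```

move_arm(
  moves=[
    [0, 0, -0.06, 0, 0, 0, 0],
    [0, 0, -0.12, 0, 0, 0, 0],
    [0.05, -0.06, -0.12, 0, 0, -10, 0],
    [0.1, -0.12, -0.12, 0, 0, -20, 0],
    [0.14, -0.17, -0.12, 0, 0, -30, 0],
    [0.18, -0.22, -0.12, 0, 0, -40, 0],
    [0.22, -0.27, -0.12, 0, 0, -50, 0],
    [0.26, -0.32, -0.12, 0, 0, -60, 0],
    [0.3, -0.37, -0.12, 0, 0, -70, 0],
    [0.34, -0.42, -0.12, 0, 0, -80, 0],
  ],
)

```text
time_s: 1.4
tcp_pos: [0.3812, -0.1473, 0.3512]
tool_rot: [2.048, 2.382, -0.0]
force: [0.8, 0.8, -0.6]
opening: 0.999
gripper_force: 0.0
```

Run:
```python
from h import *
s=manip.observe();print(s["joint_pos"],s["time_s"])
print(row(pose([.42,-.02,.30],12.5,0)),row(pose([.47,.1,.25],12.5,70,.05)),row(pose([.507,.247,.12],12.5,70,.1)))
```

```text
[ 0.74257765 -0.17271361 -0.41310215  1.95101132 -0.07031167  1.34905451
  0.50110477] 1.4
[0.1201, 0.0575, 0.0701, 0.0115, 0.0369, -3.866] [0.2022, 0.1269, 0.0905, 2.3718, 70.009, -3.3658] [0.2951, 0.1887, 0.2033, 2.3718, 70.009, -3.3658]
```

move_arm(
  moves=[
    [0.05, 0.03, 0.02, 0, 10, -1, 0],
    [0.08, 0.05, 0.03, 0, 20, -2, 0],
    [0.11, 0.07, 0.04, 1, 30, -3, 0],
    [0.14, 0.09, 0.06, 1, 40, -3, 0],
    [0.17, 0.11, 0.07, 2, 50, -3, 0],
    [0.19, 0.12, 0.09, 2, 60, -3, 0],
    [0.202, 0.127, 0.09, 2.4, 70, -3.4, 0],
    [0.202, 0.127, 0.09, 2.4, 70, -3.4, 0],
    [0.202, 0.127, 0.09, 2.4, 70, -3.4, 0],
  ],
)

```text
time_s: 2.52
tcp_pos: [0.4778, 0.0688, 0.262]
tool_rot: [-1.274, -1.581, -0.891]
force: [-0.2, -0.9, -0.1]
opening: 1.0
gripper_force: 0.0
```

Run:
```python
from h import *
s=manip.observe();print(s["joint_pos"],s["time_s"])
for g,b in(([.507,.247,.12],.1),([.507,.247,.074],.09),([.507,.247,.074],0)): print(row(pose(g,12.5,70,b)))
i=imaging.get_image("wrist");save(i,"w1.png")
W=cloud(i);m=(W[...,2]>.09)&(W[...,2]<.13)&(np.hypot(W[...,0]-.507,W[...,1]-.247)<.06)
if m.sum()>10: P=W[m][:,:2].astype(np.float32);print(cv2.minAreaRect(P),np.nanmedian(W[m][:,2]))
```

```text
[ 0.71816716  0.54072075 -0.47827801  1.85342127 -0.79491059  1.53255631
  0.78842888] 2.525
[-0.0758, 0.0666, 0.1256, 0.2657, 0.1168, -0.0377]
[-0.119, 0.0665, 0.1514, 0.2657, 0.1168, -0.0377]
[-0.1188, 0.0661, 0.2414, 0.2657, 0.1168, -0.0377]
((0.5097783803939819, 0.24569697678089142), (0.04623742029070854, 0.04657764732837677), 12.11019515991211) 0.10652031309056426
```

View pics/w1.png

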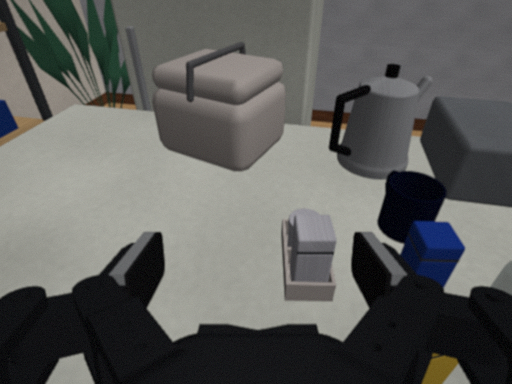

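The wrist picture shows the tin at about (315,245), upright with its lid seam, and clear space between the open fingers. The measured centre (0.508, 0.246) agrees with the earlier one. I'll move in and grasp.

move_arm(
  moves=[
    [-0.03, 0.03, 0.05, 0, 0, 0, 0],
    [-0.08, 0.06, 0.1, 0, 0, 0, 0],
    [-0.119, 0.067, 0.151, 0.3, 0, 0, 0],
    [-0.119, 0.067, 0.175, 0.3, 0, 0, 0],
    [-0.119, 0.067, 0.2, 0.3, 0, 0, 0],
    [-0.119, 0.067, 0.22, 0.3, 0, 0, 0],
    [-0.119, 0.067, 0.24, 0.3, 0, 0, 0],
    [-0.119, 0.067, 0.24, 0.3, 0, 0, 0],
    [-0.119, 0.067, 0.24, 0.3, 0, 0, 0],
  ],
  squeeze=40,
)

```text
time_s: 3.7
tcp_pos: [0.5046, 0.2629, 0.0676]
tool_rot: [-1.271, -1.581, -0.888]
force: [0.5, -1.3, -0.5]
opening: 1.004
gripper_force: 0.0
```

Run:
```python
from h import *
s=manip.observe();print(s["joint_pos"],row(pose([.508,.2465,.074],12.5,70,0)))
i=imaging.get_image("wrist");j=imaging.get_image("side");save(i,"w2.png")
u,v=proj(j,[.508,.2465,.08]);u,v=int(u),int(v);c=j["color"][max(0,v-80):v+80,max(0,u-100):u+100]
c=cv2.resize(c,None,fx=2.4,fy=2.4)
cv2.imwrite("pics/w2.png",np.hstack([cv2.resize(i["color"],(int(512*c.shape[0]/384*.6),c.shape[0])),c])[...,::-1])
```

```text
[ 0.44340528  0.90451946 -0.54888894  1.87178661 -0.89587807  1.05184614
  0.92849633] [0.0003, -0.0003, 0.001, 0.0358, 0.0516, -0.0755]
```

View pics/w2.png

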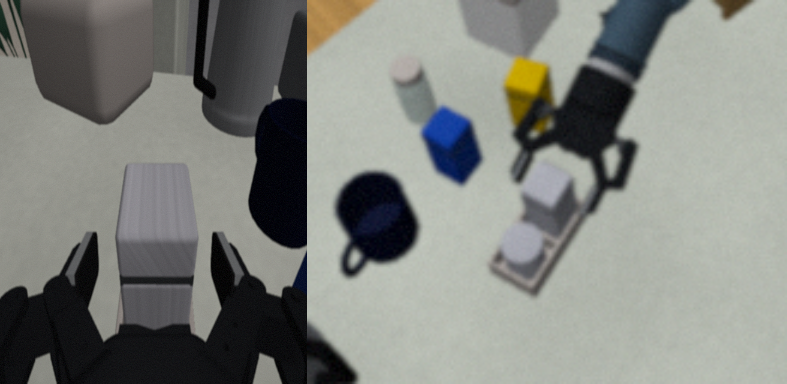

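The tin is centred between the pads in the wrist crop, spanning columns 118-196 with pads at 85 and 225. The body looks clear of everything. Close, then lift along world z (0.94 x, -0.342 z in tool axes).

move_arm(
  moves=[
    [0, 0, 0, 0, 0, 0, 1],
    [0, 0, 0, 0, 0, 0, 1],
    [0, 0, 0, 0, 0, 0, 1],
    [0, 0, 0, 0, 0, 0, 1],
    [0, 0, 0, 0, 0, 0, 1],
    [0, 0, 0, 0, 0, 0, 1],
    [0, 0, 0, 0, 0, 0, 1],
    [0, 0, 0, 0, 0, 0, 1],
  ],
  squeeze=60,
)

```text
time_s: 4.8
tcp_pos: [0.5041, 0.2637, 0.0675]
tool_rot: [-1.27, -1.58, -0.888]
force: [2.0, -1.5, 1.7]
opening: 0.53
gripper_force: 64.5
```

move_arm(
  moves=[
    [0.009, 0, -0.003, 0, 0, 0, 1],
    [0.019, 0, -0.007, 0, 0, 0, 1],
    [0.033, 0, -0.012, 0, 0, 0, 1],
    [0.047, 0, -0.017, 0, 0, 0, 1],
    [0.061, 0, -0.022, 0, 0, 0, 1],
    [0.075, 0, -0.027, 0, 0, 0, 1],
    [0.094, 0, -0.034, 0, 0, 0, 1],
    [0.094, 0, -0.034, 0, 0, 0, 1],
  ],
)

```text
time_s: 5.8
tcp_pos: [0.5048, 0.2644, 0.1695]
tool_rot: [-1.268, -1.583, -0.89]
force: [-0.7, 0.1, -2.1]
opening: 0.533
gripper_force: 64.4
```

Run:
```python
from h import *
i=imaging.get_image("wrist")
j=imaging.get_image("side")
u,v=proj(j,[.508,.2465,.12]);u,v=int(u),int(v);c=j["color"][max(0,v-80):v+80,max(0,u-100):u+100]
c=cv2.resize(c,None,fx=2.4,fy=2.4)
cv2.imwrite("pics/w3.png",np.hstack([cv2.resize(i["color"],(int(512*c.shape[0]/384*.6),c.shape[0])),c])[...,::-1])
s=manip.observe();print(s["joint_pos"],s["opening"])
# lay pose
for n in("top","side"):
    W=cloud(j if n=="side" else imaging.get_image("top"));m=(W[...,2]>.05)&(W[...,0]>.36)&(W[...,0]<.56)&(W[...,1]>-.1)&(W[...,1]<.22);print(m.sum())
print(row(pose([.47,.03,.174],12.5,70)),row(pose([.47,.03,.174],12.5,-20)))
```

```text
[ 0.47383421  0.71764838 -0.59529591  1.90145011 -0.92521683  1.13986537
  0.80554868] 0.5342384972775609
2872
5642
[-0.0692, -0.0835, -0.191, -0.0612, 0.0079, -0.1321] [-0.0882, -0.0835, -0.21, -0.1518, -89.992, -0.0557]
```

View pics/w3.png

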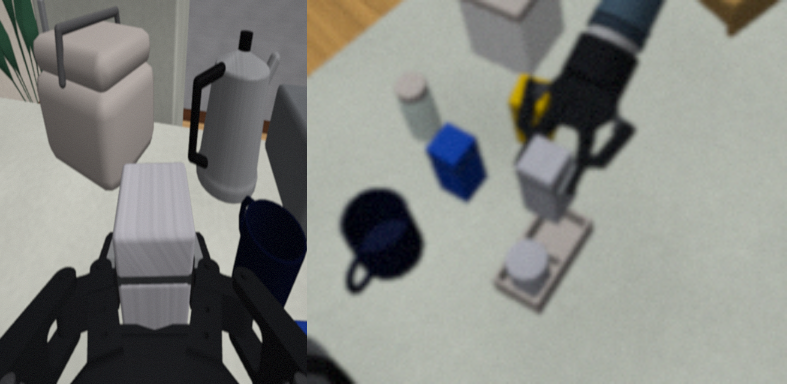

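Both views show the tin lifted upright and clear, with its pocket empty and the round tin still in place. Next I carry it to the bare ledge, then turn it.

move_arm(
  moves=[
    [-0.01, -0.01, -0.025, 0, 0, 0, 1],
    [-0.02, -0.025, -0.06, 0, 0, 0, 1],
    [-0.035, -0.04, -0.1, 0, 0, 0, 1],
    [-0.05, -0.06, -0.14, 0, 0, 0, 1],
    [-0.06, -0.075, -0.17, 0, 0, 0, 1],
    [-0.069, -0.083, -0.19, 0, 0, 0, 1],
    [-0.069, -0.083, -0.19, 0, 0, 0, 1],
  ],
)

```text
time_s: 6.82
tcp_pos: [0.4672, 0.0469, 0.1666]
tool_rot: [-1.274, -1.578, -0.888]
force: [-0.6, 1.0, -2.2]
opening: 0.534
gripper_force: 64.3
```

move_arm(
  moves=[
    [0, 0, 0, 0, -9, 0, 1],
    [0, 0, 0, 0, -18, 0, 1],
    [0, 0, 0, 0, -27, 0, 1],
    [0, 0, 0, 0, -36, 0, 1],
    [0, 0, 0, 0, -45, 0, 1],
    [0, 0, 0, 0, -54, 0, 1],
    [-0.01, 0, -0.01, 0, -63, 0, 1],
    [-0.02, 0, -0.02, 0, -72, 0, 1],
    [-0.02, 0, -0.02, 0, -81, 0, 1],
    [-0.02, 0, -0.02, 0, -90, 0, 1],
  ],
)

```text
time_s: 8.07
tcp_pos: [0.4706, 0.0267, 0.1555]
tool_rot: [1.78, 2.228, -0.319]
force: [-0.6, 0.1, -2.1]
opening: 0.53
gripper_force: 64.2
```

Run:
```python
from h import *
s=manip.observe();print(s["joint_pos"],s["tcp_pos"],s["tool_rot"],s["force"])
j=imaging.get_image("side")
g=s["tcp_pos"]-.019*Ro.from_rotvec(s["tool_rot"]).as_matrix()[:,2]
print(g)
for n,im in(("side",j),("wrist",imaging.get_image("wrist")),("top",imaging.get_image("top"))):
    W=cloud(im);hsv=cv2.cvtColor(im["color"],cv2.COLOR_RGB2HSV)
    m=(np.linalg.norm(W-g,axis=-1)<.1)&(hsv[...,2]>95)&(W[...,2]>.03)
    print(n,m.sum(),np.round(np.nanpercentile(W[m],[2,50,98],axis=0),3).tolist() if m.any() else '')
u,v=proj(j,g);u,v=int(u),int(v);c=j["color"][max(0,v-80):v+80,max(0,u-100):u+100]
cv2.imwrite("pics/s4.png",cv2.resize(c,None,fx=3,fy=3)[...,::-1])
print(row(pose([.47,.03,.0265],12.5,-20)))
```

```text
[ 0.00276414  0.18452458 -0.41339556  2.0948676   0.50098663  1.00917778
 -0.48327692] [0.47059508 0.02665229 0.15548532] [ 1.77997161  2.22751866 -0.31918071] [-0.56662835  0.14611247 -2.11813499]
[0.4692     0.03304554 0.17332292]
side 221 [[0.434, -0.035, 0.153], [0.459, 0.06, 0.194], [0.486, 0.07, 0.21]]
wrist 10387 [[0.442, 0.022, 0.191], [0.465, 0.055, 0.193], [0.489, 0.075, 0.194]]
top 375 [[0.427, -0.031, 0.169], [0.473, 0.007, 0.193], [0.501, 0.048, 0.225]]
[0.0442, 0.0011, 0.1389, -0.1317, -0.2711, 0.6687]
```

View pics/s4.png

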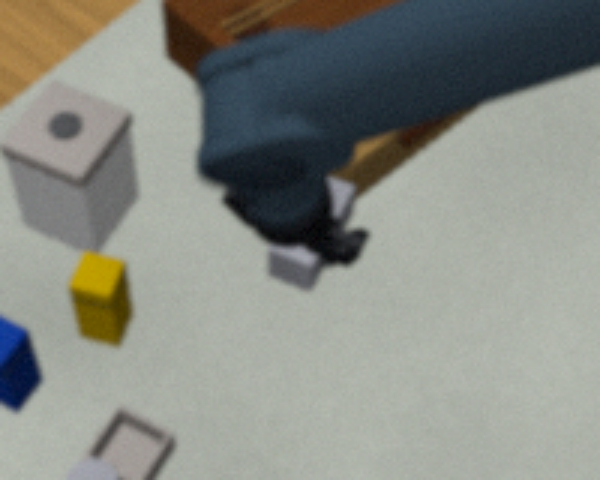

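The tin is held level: its upper face reads z ≈ 0.193 in all three views, so its lower side is at 0.147. I'll lower straight down by 0.147, slowly at the end.

move_arm(
  moves=[
    [0.012, 0, 0.033, 0, 0, 0, 1],
    [0.027, 0, 0.075, 0, 0, 0, 1],
    [0.041, 0, 0.113, 0, 0, 0, 1],
    [0.046, 0, 0.127, 0, 0, 0, 1],
    [0.0476, 0, 0.1307, 0, 0, 0, 1],
    [0.0486, 0, 0.1335, 0, 0, 0, 1],
    [0.0492, 0, 0.135, 0, 0, 0, 1],
    [0.0492, 0, 0.135, 0, 0, 0, 1],
  ],
)

```text
time_s: 9.22
tcp_pos: [0.4725, 0.024, 0.0127]
tool_rot: [1.786, 2.226, -0.315]
force: [-0.1, -0.2, -1.2]
opening: 0.531
gripper_force: 64.2
```

move_arm(
  moves=[
    [0.0003, 0, 0.0009, 0, 0, 0, 1],
    [0.0007, 0, 0.0019, 0, 0, 0, 1],
    [0.001, 0, 0.0028, 0, 0, 0, 1],
    [0.001, 0, 0.0028, 0, 0, 0, 1],
  ],
)

```text
time_s: 9.72
tcp_pos: [0.4717, 0.0237, 0.0089]
tool_rot: [1.786, 2.226, -0.317]
force: [0.8, 1.2, -0.8]
opening: 0.534
gripper_force: 64.2
```

move_arm(
  moves=[
    [0.0002, 0, 0.0005, 0, 0, 0, 1],
    [0.0003, 0, 0.0009, 0, 0, 0, 1],
    [0.0003, 0, 0.0009, 0, 0, 0, 1],
  ],
)

```text
time_s: 10.1
tcp_pos: [0.4718, 0.0237, 0.008]
tool_rot: [1.786, 2.226, -0.317]
force: [-0.1, -0.1, -0.8]
opening: 0.529
gripper_force: 64.2
```

move_arm(
  moves=[
    [0.0002, 0, 0.0005, 0, 0, 0, 1],
    [0.0003, 0, 0.0009, 0, 0, 0, 1],
    [0.0003, 0, 0.0009, 0, 0, 0, 1],
  ],
)

```text
time_s: 10.48
tcp_pos: [0.4718, 0.0237, 0.0071]
tool_rot: [1.786, 2.226, -0.317]
force: [-0.9, 0.4, -1.9]
opening: 0.529
gripper_force: 64.2
```

Run:
```python
from h import *
for k in range(3):
    im=imaging.get_image("wrist");print(manip.observe()["force"])
W=cloud(im);hsv=cv2.cvtColor(im["color"],cv2.COLOR_RGB2HSV)
m=(hsv[...,2]>95)&(W[...,2]>.03)&(np.hypot(W[...,0]-.47,W[...,1]-.04)<.08)
P=W[m];A=np.c_[P[:,:2],np.ones(len(P))];print(len(P),np.linalg.lstsq(A,P[:,2],rcond=None)[0],np.median(P[:,2]))
t=np.abs(W[...,2])<.012;print('table',np.median(W[...,2][t]))
```

```text
[ 0.01548533 -0.15237379 -2.23311204]
[-0.04087006 -0.31072613 -2.19657832]
[-0.37005668 -0.29693508 -2.63525664]
10311 [-0.00806324 -0.00396289  0.04958641] 0.04558614500856256
table -0.0007406217322122549
```

move_arm(
  moves=[
    [0.0001, 0, 0.0003, 0, 0, 0, 1],
    [0.0002, 0, 0.0006, 0, 0, 0, 1],
    [0.0002, 0, 0.0006, 0, 0, 0, 1],
    [0.0002, 0, 0.0006, 0, 0, 0, 1],
  ],
)

```text
time_s: 11.12
tcp_pos: [0.4719, 0.0237, 0.0068]
tool_rot: [1.786, 2.226, -0.317]
force: [-0.7, 0.1, 3.8]
opening: 0.531
gripper_force: 64.7
```

Run:
```python
from h import *
f=[]
for k in range(4):
    im=imaging.get_image("wrist");f.append(manip.observe()["force"])
print(np.mean(f,0))
```

```text
[-2.05139505  0.29345545  4.35633011]
```

It's in contact now (force +4 N). Open, then withdraw along the tool axis.

move_arm(
  moves=[
    [0, 0, 0, 0, 0, 0, 0.4],
    [0, 0, 0, 0, 0, 0, 0.3],
    [0, 0, 0, 0, 0, 0, 0.2],
    [0, 0, 0, 0, 0, 0, 0.1],
    [0, 0, 0, 0, 0, 0, 0.1],
    [0, 0, -0.01, 0, 0, 0, 0.05],
    [0, 0, -0.04, 0, 0, 0, 0],
    [0, 0, -0.09, 0, 0, 0, 0],
    [0, 0, -0.14, 0, 0, 0, 0],
    [0, 0, -0.14, 0, 0, 0, 0],
  ],
)

```text
time_s: 12.58
tcp_pos: [0.465, 0.0741, 0.1427]
tool_rot: [1.781, 2.225, -0.302]
force: [0.5, 0.7, 0.8]
opening: 1.003
gripper_force: 0.0
```

Run:
```python
from h import *
im=imaging.get_image("wrist");W=cloud(im)
m=(W[...,2]>.038)&(W[...,2]<.055)&(np.hypot(W[...,0]-.47,W[...,1]-.03)<.1)
n,l,st,c=cv2.connectedComponentsWithStats(m.astype(np.uint8));k=1+np.argmax(st[1:,4])
P=W[l==k];r=cv2.minAreaRect(P[:,:2].astype(np.float32));print(r,np.median(P[:,2]))
tm=imaging.get_image("top");T=cloud(tm);m=(T[...,2]>.038)&(T[...,2]<.055)&(np.hypot(T[...,0]-.47,T[...,1]-.02)<.1)
print('top',cv2.minAreaRect(T[m][:,:2].astype(np.float32)),m.sum())
save(im,"w5.png")
s=manip.observe();print(s["joint_pos"],s["tcp_pos"])
```

```text
((0.47392016649246216, 0.013428423553705215), (0.0460919514298439, 0.10510842502117157), 13.512646675109863) 0.04519795433599028
top ((0.4728487730026245, 0.012969959527254105), (0.0460197888314724, 0.10380153357982635), 13.292805671691895) 387
[-0.06068372  0.22665536 -0.44927924  2.09140255  0.51516032  1.01440702
 -0.59931464] [0.46195901 0.07068818 0.13886259]
```

View pics/w5.png

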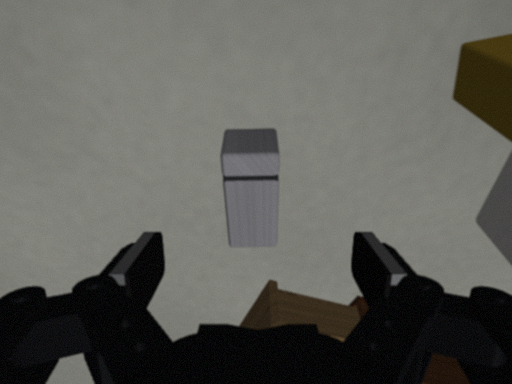

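The tin rests flat on the ledge at centre (0.473, 0.013), yaw 13.4°, top z 0.045, with its lid seam at (250,177). Top and wrist agree. Next I regrasp it from above with a vertical tool.

Run:
```python
from h import *
A=pose([.4734,.0132,.13],13.4,0)
print(row(A),row(pose([.4734,.0132,.029],13.4,0),A))
```

```text
[-0.0456, -0.0013, 0.0462, -0.1717, 19.9805, -0.8442] [0.0, 0.0, 0.101, 0.0, 0.0, 0.0]
```

move_arm(
  moves=[
    [-0.015, 0, 0.01, 0, 7, 0, 0],
    [-0.03, -0.001, 0.03, 0, 14, -0.5, 0],
    [-0.046, -0.001, 0.046, 0, 20, -0.8, 0],
    [-0.046, -0.001, 0.046, 0, 20, -0.8, 0],
    [-0.046, -0.001, 0.046, 0, 20, -0.8, 0],
  ],
)

```text
time_s: 13.3
tcp_pos: [0.4721, 0.0126, 0.1093]
tool_rot: [-1.947, -2.459, 0.008]
force: [0.4, 0.4, -0.3]
opening: 1.002
gripper_force: 0.0
```

Run:
```python
from h import *
for _ in range(3): imaging.get_image("top")
print(row(pose([.4734,.0132,.029],13.4,0)),manip.observe()["tcp_pos"])
```

```text
[-0.0014, 0.0006, 0.1003, -0.292, -0.0507, 0.0946] [0.47295888 0.01446509 0.11026747]
```

move_arm(
  moves=[
    [-0.001, 0.0006, 0.04, 0, 0, 0, 0],
    [-0.001, 0.0006, 0.075, 0, 0, 0, 0],
    [-0.001, 0.0006, 0.09, -0.3, 0, 0, 0],
    [-0.001, 0.0006, 0.1, -0.3, 0, 0, 0],
    [-0.001, 0.0006, 0.1, -0.3, 0, 0, 0],
  ],
)

```text
time_s: 14.08
tcp_pos: [0.4736, 0.0127, 0.0103]
tool_rot: [-1.947, -2.465, -0.001]
force: [-0.5, -0.3, 0.1]
opening: 0.997
gripper_force: 0.0
```

move_arm(
  moves=[
    [0, 0, 0, 0, 0, 0, 1],
    [0, 0, 0, 0, 0, 0, 1],
    [0, 0, 0, 0, 0, 0, 1],
    [0, 0, 0, 0, 0, 0, 1],
    [0, 0, 0, 0, 0, 0, 1],
    [0, 0, 0, 0, 0, 0, 1],
    [0, 0, 0, 0, 0, 0, 1],
  ],
  squeeze=60,
)

```text
time_s: 14.95
tcp_pos: [0.4752, 0.0119, 0.0115]
tool_rot: [1.948, 2.462, 0.004]
force: [-0.5, 0.4, 4.9]
opening: 0.531
gripper_force: 62.9
```

move_arm(
  moves=[
    [0, 0, -0.01, 0, 0, 0, 1],
    [0, 0, -0.03, 0, 0, 0, 1],
    [0, 0, -0.06, 0, 0, 0, 1],
    [0, 0, -0.1, 0, 0, 0, 1],
    [0, 0, -0.14, 0, 0, 0, 1],
    [0, 0, -0.18, 0, 0, 0, 1],
    [0, 0, -0.18, 0, 0, 0, 1],
    [0, 0, -0.18, 0, 0, 0, 1],
  ],
)

```text
time_s: 15.95
tcp_pos: [0.4723, 0.0113, 0.1895]
tool_rot: [-1.948, -2.462, 0.001]
force: [0.1, -0.1, -1.8]
opening: 0.528
gripper_force: 62.4
```

Run:
```python
from h import *
tm=imaging.get_image("top");s=manip.observe();print(s["force"],s["tcp_pos"],s["joint_pos"])
im=imaging.get_image("wrist")
a=np.radians(-8.8);ex=np.array([np.cos(a),np.sin(a)]);ey=np.array([-ex[1],ex[0]]);o=np.array([.6328,-.2653])
for n,i in(("wrist",im),("top",tm),("side",imaging.get_image("side"))):
    W=cloud(i);q=W[...,:2]-o;X=q@ex;Y=q@ey;Z=W[...,2]
    k=(Z>.081)&(Z<.088)&(X<-.08)&(X>-.18)&(np.abs(Y)<.12);print(n,'panel',k.sum(),np.round(np.percentile(X[k],[3,50,97]),4) if k.any() else '',np.round(np.percentile(Y[k],[2,98]),4) if k.any() else '')
    k=(Z>.052)&(Z<.062)&(X<-.02)&(X>-.09)&(Y<.13)&(Y>-.13)
    h,_=np.histogram(Y[k],np.arange(-.13,.14,.005));print({round(-.13+.005*j,3):int(c) for j,c in enumerate(h) if c>8})
    k=(np.abs(Z-.1)<.004)&(X>-.02)&(X<.22)&(np.abs(Y)<.13);
    if k.sum()>300: print(' chest',cv2.minAreaRect(np.c_[X[k],Y[k]].astype(np.float32)))
b=o+ex*(-.061)+ey*.035;print('bay',b)
print(row(pose([*b,.18],-8.8,0)))
```

```text
[-0.554332    0.85014506 -2.09829832] [0.47181848 0.01136902 0.18878317] [ 0.30444688  0.12141251 -0.43721069  2.0350787   0.05976404  1.00049048
  0.06965148]
wrist panel 0  
{}
top panel 215 [-0.1391 -0.1222 -0.1159] [-0.1116  0.1133]
{-0.11: 11, -0.105: 25, -0.04: 20, -0.035: 12, 0.1: 16, 0.105: 19}
 chest ((0.10109005123376846, 0.0003282874822616577), (0.20176830887794495, 0.2403254508972168), 0.15040963888168335)
side panel 176 [-0.1382 -0.1234 -0.116 ] [-0.1118  0.0848]
{-0.11: 9, -0.105: 27, -0.04: 14, -0.035: 25}
 chest ((0.10019571334123611, 0.004669614136219025), (0.2046324610710144, 0.23127107322216034), 0.14733244478702545)
bay [ 0.57787257 -0.22137987]
[-0.251, 0.0496, 0.027, -0.2078, -0.0588, 22.0976]
```

move_arm(
  moves=[
    [-0.03, 0.006, 0, 0, 0, 3, 1],
    [-0.07, 0.014, 0, 0, 0, 7, 1],
    [-0.115, 0.023, 0, 0, 0, 11, 1],
    [-0.16, 0.032, 0, 0, 0, 15, 1],
    [-0.2, 0.04, 0, 0, 0, 19, 1],
    [-0.235, 0.046, 0, 0, 0, 22, 1],
    [-0.251, 0.05, 0, -0.2, 0, 22, 1],
    [-0.251, 0.05, 0, -0.2, 0, 22, 1],
    [-0.251, 0.05, 0, -0.2, 0, 22, 1],
  ],
)

```text
time_s: 17.23
tcp_pos: [0.5797, -0.2189, 0.1899]
tool_rot: [-2.381, -2.049, -0.006]
force: [-0.1, 0.1, -1.7]
opening: 0.53
gripper_force: 62.3
```

Run:
```python
from h import *
tm=imaging.get_image("top");im=imaging.get_image("wrist")
a=np.radians(-8.8);ex=np.array([np.cos(a),np.sin(a)]);ey=np.array([-ex[1],ex[0]]);o=np.array([.6328,-.2653])
s=manip.observe();g=s["tcp_pos"][:2]-o;print('grasp chest frame',g@ex,g@ey,s["tcp_pos"],s["force"])
for n,i in(("wrist",im),("top",tm)):
    W=cloud(i);q=W[...,:2]-o;X=q@ex;Y=q@ey;Z=W[...,2];V=cv2.cvtColor(i["color"],cv2.COLOR_RGB2HSV)
    k=(Z>.195)&(Z<.235)&(V[...,1]<40)&(V[...,2]>90)&(np.hypot(X-g@ex,Y-g@ey)<.09)
    if k.sum()>20: print(n,k.sum(),np.round(np.percentile(np.c_[X,Y,Z.ravel()[:,None]] if 0 else np.c_[X[k],Y[k],Z[k]],[2,98],axis=0),4))
b=o+ex*(-.061)+ey*.0335
print(row(pose([*b,.029+.0155+.0015],-8.8,0)))
save(im,"w6.png")
```

```text
grasp chest frame -0.05931771734847118 0.037933391075128886 [ 0.57998382 -0.21873838  0.1903396 ] [-0.26027275  0.33997489 -1.53717405]
wrist 21589 [[-0.0814  0.0171  0.2171]
 [-0.0383  0.0912  0.2251]]
top 111 [[-0.0815  0.0599  0.2198]
 [-0.0408  0.09    0.23  ]]
[-0.0048, -0.0022, 0.1633, 0.1853, -0.1459, 0.2817]
```

View pics/w6.png

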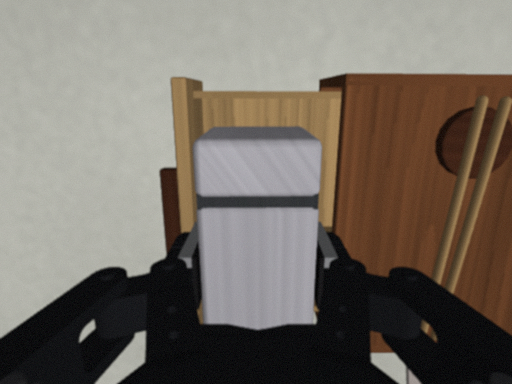

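The tin hangs level over the wide compartment, with the drawer front on its left, the chest on its right and clear gaps on both sides. I correct by 5 mm and 2 mm, then lower.

move_arm(
  moves=[
    [-0.005, -0.002, 0.01, 0, 0, 0, 1],
    [-0.005, -0.002, 0.04, 0, 0, 0.3, 1],
    [-0.005, -0.002, 0.08, 0, 0, 0.3, 1],
    [-0.005, -0.002, 0.11, 0, 0, 0.3, 1],
    [-0.005, -0.002, 0.135, 0, 0, 0.3, 1],
    [-0.005, -0.002, 0.15, 0, 0, 0.3, 1],
    [-0.005, -0.002, 0.157, 0, 0, 0.3, 1],
    [-0.005, -0.002, 0.157, 0, 0, 0.3, 1],
  ],
)

```text
time_s: 18.32
tcp_pos: [0.5791, -0.2257, 0.034]
tool_rot: [2.386, 2.038, 0.008]
force: [0.5, -0.1, -2.9]
opening: 0.529
gripper_force: 62.2
```

move_arm(
  moves=[
    [0, 0, 0.001, 0, 0, 0, 1],
    [0, 0, 0.002, 0, 0, 0, 1],
    [0, 0, 0.003, 0, 0, 0, 1],
    [0, 0, 0.003, 0, 0, 0, 1],
  ],
)

```text
time_s: 18.82
tcp_pos: [0.5781, -0.2258, 0.0305]
tool_rot: [2.387, 2.039, 0.006]
force: [1.5, -0.5, -0.5]
opening: 0.532
gripper_force: 62.2
```

move_arm(
  moves=[
    [0, 0, 0.001, 0, 0, 0, 1],
    [0, 0, 0.002, 0, 0, 0, 1],
    [0, 0, 0.002, 0, 0, 0, 1],
  ],
)

```text
time_s: 19.2
tcp_pos: [0.5778, -0.2255, 0.0281]
tool_rot: [2.388, 2.039, 0.005]
force: [2.3, -0.8, -1.8]
opening: 0.529
gripper_force: 62.2
```

```bash
cat > f.py <<'E'
from h import *
f=[]
for k in range(3):
    im=imaging.get_image("wrist");f.append(manip.observe()["force"])
print(np.mean(f,0),manip.observe()["tcp_pos"],manip.observe()["time_s"])
W=cloud(im);a=np.radians(-8.8);ex=np.array([np.cos(a),np.sin(a)]);ey=np.array([-ex[1],ex[0]]);o=np.array([.6328,-.2653])
q=W[...,:2]-o;X=q@ex;Y=q@ey;Z=W[...,2];V=cv2.cvtColor(im["color"],cv2.COLOR_RGB2HSV)
k=(Z>.052)&(Z<.072)&(V[...,1]<40)&(V[...,2]>90)&(np.abs(Y-.04)<.08)&(X<-.03)
P=np.c_[X[k],Y[k],Z[k]];print(len(P),np.round(np.percentile(P,[2,50,98],axis=0),4).tolist())
E
python3 f.py
```

```text
[ 1.49945882 -0.23518136 -1.32004959] [ 0.57781249 -0.22554115  0.02811695] 19.35
21305 [[-0.0824, 0.01, 0.0593], [-0.0608, 0.0493, 0.0617], [-0.0392, 0.0839, 0.063]]
```

move_arm(
  moves=[
    [0, 0, 0.0004, 0, 0, 0, 1],
    [0, 0, 0.0008, 0, 0, 0, 1],
    [0, 0, 0.0012, 0, 0, 0, 1],
    [0, 0, 0.0012, 0, 0, 0, 1],
  ],
)

```text
time_s: 19.85
tcp_pos: [0.5781, -0.2256, 0.0272]
tool_rot: [2.387, 2.039, 0.006]
force: [1.8, -0.3, -1.5]
opening: 0.532
gripper_force: 62.2
```

```bash
python3 f.py
```

```text
[ 1.11388239  0.00495719 -1.32382633] [ 0.57809961 -0.22558982  0.02717695] 20.0
21291 [[-0.0821, 0.01, 0.0585], [-0.0605, 0.0494, 0.0608], [-0.0389, 0.0838, 0.0621]]
```

move_arm(
  moves=[
    [0, 0, 0.0004, 0, 0, 0, 1],
    [0, 0, 0.0008, 0, 0, 0, 1],
    [0, 0, 0.001, 0, 0, 0, 1],
    [0, 0, 0.001, 0, 0, 0, 1],
  ],
)

```text
time_s: 20.5
tcp_pos: [0.5782, -0.2256, 0.0266]
tool_rot: [2.387, 2.039, 0.006]
force: [0.5, 0.2, 2.5]
opening: 0.529
gripper_force: 62.6
```

```bash
python3 f.py
```

```text
[1.18134679 0.13654214 2.995171  ] [ 0.57825131 -0.22560604  0.02661331] 20.65
21258 [[-0.082, 0.0099, 0.0579], [-0.0604, 0.0493, 0.0602], [-0.0388, 0.0838, 0.0615]]
```

It's touching the floor (force rose 4 N, tin top 0.060). Open partly and lift straight out.

move_arm(
  moves=[
    [0, 0, 0, 0, 0, 0, 0.4],
    [0, 0, 0, 0, 0, 0, 0.35],
    [0, 0, 0, 0, 0, 0, 0.3],
    [0, 0, 0, 0, 0, 0, 0.28],
    [0, 0, 0, 0, 0, 0, 0.28],
    [0, 0, -0.015, 0, 0, 0, 0.28],
    [0, 0, -0.05, 0, 0, 0, 0.28],
    [0, 0, -0.1, 0, 0, 0, 0.28],
    [0, 0, -0.15, 0, 0, 0, 0.28],
    [0, 0, -0.18, 0, 0, 0, 0.28],
  ],
)

```text
time_s: 21.9
tcp_pos: [0.5806, -0.2264, 0.2121]
tool_rot: [2.38, 2.034, 0.014]
force: [-0.1, -0.3, -1.0]
opening: 0.721
gripper_force: 0.0
```

Run:
```python
from h import *
im=imaging.get_image("wrist");save(im,"w7.png")
s=manip.observe();print(s["joint_pos"],s["tcp_pos"],s["opening"])
W=cloud(im);a=np.radians(-8.8);ex=np.array([np.cos(a),np.sin(a)]);ey=np.array([-ex[1],ex[0]]);o=np.array([.6328,-.2653])
q=W[...,:2]-o;X=q@ex;Y=q@ey;Z=W[...,2];V=cv2.cvtColor(im["color"],cv2.COLOR_RGB2HSV)
k=(Z>.052)&(Z<.072)&(V[...,1]<40)&(V[...,2]>90)&(np.abs(Y-.04)<.08)&(X<-.03)
print(cv2.minAreaRect(np.c_[X[k],Y[k]].astype(np.float32)),np.median(Z[k]))
lip=o-ex*(.116+.028)
p=[*(lip-ex*.05),.22]
print('lip',lip,row(pose(p,-8.8,0)),row(pose([*(lip-ex*.05),.045],-8.8,0)))
```

```text
[ 0.4947358   0.35134976 -0.23208184  1.68033507  0.08775717  1.10046752
  0.08146614] [ 0.58267594 -0.22707856  0.21610813] 0.720949949658079
((-0.09720008075237274, 0.03232865780591965), (0.10298966616392136, 0.10271430760622025), 89.8753433227539) 0.0602249513717662
lip [ 0.49049511 -0.24327004] [-0.0305, -0.1388, 0.0124, 1.1235, 0.0781, -0.1727] [-0.0303, -0.1422, 0.1874, 1.1235, 0.0781, -0.1727]
```

View pics/w7.png

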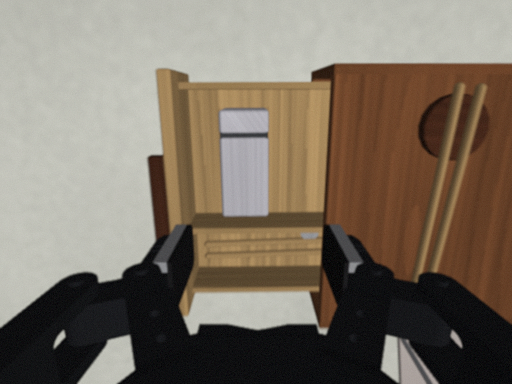

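The tin lies flat in the wide compartment (centre about (244,162)), released and clear of the walls and the chest. Now I shut the fingers, go in front of the pull lip and push.

move_arm(
  moves=[
    [-0.01, -0.04, 0, 0, 0, 0, 1],
    [-0.02, -0.09, 0, 1, 0, 0, 1],
    [-0.03, -0.139, 0, 1.1, 0, 0, 1],
    [-0.03, -0.139, 0.02, 1.1, 0, 0, 1],
    [-0.03, -0.14, 0.07, 1.1, 0, 0, 1],
    [-0.03, -0.141, 0.12, 1.1, 0, 0, 1],
    [-0.03, -0.1415, 0.158, 1.1, 0, 0, 1],
    [-0.03, -0.1415, 0.158, 1.1, 0, 0, 1],
    [-0.03, -0.1415, 0.158, 1.1, 0, 0, 1],
  ],
)

```text
time_s: 23.08
tcp_pos: [0.4357, -0.2338, 0.0495]
tool_rot: [-2.382, -2.035, 0.011]
force: [-0.2, -1.0, 0.8]
opening: 0.0
gripper_force: 0.0
```

```bash
cat > d.py <<'E'
from h import *
tm=imaging.get_image("top");sd=imaging.get_image("side")
a=np.radians(-8.8);ex=np.array([np.cos(a),np.sin(a)]);ey=np.array([-ex[1],ex[0]]);o=np.array([.6328,-.2653])
s=manip.observe();q=s["tcp_pos"][:2]-o;print('tcp chest',q@ex,q@ey,s["tcp_pos"],s["force"],s["time_s"],s["joint_pos"])
for i in (tm,sd):
    W=cloud(i);q=W[...,:2]-o;X=q@ex;Y=q@ey;Z=W[...,2]
    k=(Z>.080)&(Z<.088)&(X<-.003)&(X>-.18)&(np.abs(Y)>.055)&(np.abs(Y)<.115);print('panel',k.sum(),np.round(np.percentile(X[k],[10,50,90]),4) if k.any() else '')
Rm=Ro.from_rotvec(s["tool_rot"]).as_matrix()
print('ex in tool',Rm.T@np.r_[ex,0],'ey',Rm.T@np.r_[ey,0])
E
python3 d.py
```

```text
tcp chest -0.19925746733650262 0.0006625955378863312 [ 0.43598948 -0.23416163  0.05003047] [-0.31518628  0.25260149  0.00635381] 23.175 [ 0.58475378  0.36302374 -0.19944031  2.08013907  0.11089887  0.71790221
  0.1566189 ]
panel 105 [-0.1387 -0.134  -0.1293]
panel 52 [-0.1398 -0.1353 -0.13  ]
ex in tool [ 0.00341416  0.99994315 -0.01010123] ey [ 9.99994171e-01 -3.41446451e-03 -1.30357017e-05]
```

move_arm(
  moves=[
    [0, 0.004, 0, 0, 0, 0, 1],
    [0, 0.01, 0, 0, 0, 0, 1],
    [0, 0.016, 0, 0, 0, 0, 1],
    [0, 0.022, 0, 0, 0, 0, 1],
    [0, 0.028, 0, 0, 0, 0, 1],
    [0, 0.034, 0, 0, 0, 0, 1],
    [0, 0.041, 0, 0, 0, 0, 1],
    [0, 0.048, 0, 0, 0, 0, 1],
    [0, 0.055, 0, 0, 0, 0, 1],
    [0, 0.062, 0, 0, 0, 0, 1],
  ],
)

```text
time_s: 24.42
tcp_pos: [0.4952, -0.2428, 0.0467]
tool_rot: [-2.379, -2.032, 0.014]
force: [-1.3, 1.0, 0.7]
opening: -0.004
gripper_force: 0.9
```

```bash
python3 d.py
```

```text
tcp chest -0.138124516401305 0.00121338450036209 [ 0.49648706 -0.2429698   0.04686222] [1.0552927  0.17260351 0.27941481] 24.525 [ 0.54345318  0.4565472  -0.19355411  1.9428107   0.12445529  0.76643751
  0.1217299 ]
panel 54 [-0.1097 -0.1052 -0.1008]
panel 48 [-0.1103 -0.1064 -0.101 ]
ex in tool [ 0.00301109  0.999913   -0.0128424 ] ey [ 0.99999444 -0.00299243  0.0014718 ]
```

The drawer is sliding smoothly, with about 0.100 left to go. I continue slowly.

move_arm(
  moves=[
    [0, 0.005, 0, 0, 0, 0, 1],
    [0, 0.012, 0, 0, 0, 0, 1],
    [0, 0.02, 0, 0, 0, 0, 1],
    [0, 0.028, 0, 0, 0, 0, 1],
    [0, 0.036, 0, 0, 0, 0, 1],
    [0, 0.044, -0.001, 0, 0, 0, 1],
    [0, 0.052, -0.001, 0, 0, 0, 1],
    [0, 0.06, -0.001, 0, 0, 0, 1],
    [0, 0.068, -0.001, 0, 0, 0, 1],
    [0, 0.076, -0.001, 0, 0, 0, 1],
  ],
)

```text
time_s: 25.78
tcp_pos: [0.5704, -0.2546, 0.0465]
tool_rot: [-2.379, -2.032, 0.013]
force: [-2.8, 0.9, 0.7]
opening: 0.002
gripper_force: 0.9
```

move_arm(
  moves=[
    [0, 0.005, 0, 0, 0, 0, 1],
    [0, 0.01, 0, 0, 0, 0, 1],
    [0, 0.014, 0, 0, 0, 0, 1],
    [0, 0.017, 0, 0, 0, 0, 1],
    [0, 0.019, 0, 0, 0, 0, 1],
    [0, 0.019, 0, 0, 0, 0, 1],
  ],
)

```text
time_s: 26.52
tcp_pos: [0.5892, -0.258, 0.0464]
tool_rot: [-2.38, -2.033, 0.013]
force: [-0.2, 0.0, -0.1]
opening: -0.0
gripper_force: 0.2
```

```bash
python3 d.py
```

```text
tcp chest -0.04422322668149298 0.00026154587863989887 [ 0.58913737 -0.25827601  0.04644614] [-0.10374455 -0.40992436 -0.19963903] 26.625 [ 0.48936746  0.59299029 -0.18268858  1.71527478  0.13658008  0.85945115
  0.08914957]
panel 61 [-0.0153 -0.0105 -0.0053]
panel 58 [-0.0177 -0.0136 -0.0071]
ex in tool [ 0.00371791  0.99989876 -0.01373474] ey [ 9.99992730e-01 -3.70592025e-03  8.98132983e-04]
```

Almost shut, with about 5 mm to go. I push in small steps until the force shows the stop.

move_arm(
  moves=[
    [0, 0.001, 0, 0, 0, 0, 1],
    [0, 0.002, 0, 0, 0, 0, 1],
    [0, 0.003, 0, 0, 0, 0, 1],
    [0, 0.004, 0, 0, 0, 0, 1],
    [0, 0.004, 0, 0, 0, 0, 1],
  ],
)

```text
time_s: 27.25
tcp_pos: [0.5926, -0.2587, 0.0461]
tool_rot: [-2.38, -2.032, 0.014]
force: [-1.9, 0.0, 1.1]
opening: -0.0
gripper_force: 0.5
```

move_arm(
  moves=[
    [0, 0.0007, 0, 0, 0, 0, 1],
    [0, 0.0014, 0, 0, 0, 0, 1],
    [0, 0.0014, 0, 0, 0, 0, 1],
  ],
)

```text
time_s: 27.62
tcp_pos: [0.5936, -0.2587, 0.046]
tool_rot: [-2.379, -2.032, 0.015]
force: [-2.6, -1.0, 1.6]
opening: -0.003
gripper_force: 1.2
```

move_arm(
  moves=[
    [0, 0.0007, 0, 0, 0, 0, 1],
    [0, 0.0014, 0, 0, 0, 0, 1],
    [0, 0.002, 0, 0, 0, 0, 1],
    [0, 0.002, 0, 0, 0, 0, 1],
  ],
)

```text
time_s: 28.12
tcp_pos: [0.5935, -0.2587, 0.046]
tool_rot: [-2.377, -2.029, 0.019]
force: [-7.2, 0.7, 6.3]
opening: 0.0
gripper_force: 3.7
```

```bash
python3 d.py
```

```text
tcp chest -0.03979798640937027 0.00047937180078531493 [ 0.59354384 -0.25873774  0.04600792] [-7.21564512 -0.18250689  5.23770936] 28.225 [ 0.4855812   0.60334536 -0.18164331  1.69858892  0.13694232  0.87253824
  0.08746843]
panel 39 [-0.0109 -0.0074 -0.0042]
panel 52 [-0.013  -0.0093 -0.0047]
ex in tool [ 0.00395127  0.99978315 -0.02044618] ey [ 0.999991   -0.00391883  0.00162611]
```

The stop is reached: no further travel and the force is rising. I give it one slightly firmer press, then back off and lift away.

move_arm(
  moves=[
    [0, 0.001, 0, 0, 0, 0, 1],
    [0, 0.002, 0, 0, 0, 0, 1],
    [0, 0.002, 0, 0, 0, 0, 1],
  ],
)

```text
time_s: 28.6
tcp_pos: [0.5935, -0.2587, 0.046]
tool_rot: [-2.374, -2.026, 0.023]
force: [-10.6, 1.8, 9.4]
opening: -0.004
gripper_force: 5.8
```

move_arm(
  moves=[
    [0, -0.004, 0, 0, 0, 0, 1],
    [0, -0.02, 0, 0, 0, 0, 1],
    [0, -0.05, 0, 0, 0, 0, 1],
    [0, -0.08, 0, 0, 0, 0, 1],
    [0, -0.11, -0.03, 0, 0, 0, 1],
    [0, -0.12, -0.08, 0, 0, 0, 1],
    [0, -0.12, -0.14, 0, 0, 0, 1],
    [0, -0.12, -0.18, 0, 0, 0, 1],
    [0, -0.12, -0.18, 0, 0, 0, 1],
  ],
)

```text
time_s: 29.72
tcp_pos: [0.4869, -0.2418, 0.2332]
tool_rot: [-2.387, -2.041, 0.003]
force: [-0.2, -0.0, -0.8]
opening: -0.002
gripper_force: 0.0
```

```bash
python3 d.py
python3 - <<'E'
from h import *
a=imaging.get_image("top");b=imaging.get_image("side")
cv2.imwrite("pics/end.png",np.vstack([cv2.resize(a["color"][90:290],(740,289)),cv2.resize(b["color"][60:330],(740,300))])[...,::-1])
W=cloud(a);a_=np.radians(-8.8);ex=np.array([np.cos(a_),np.sin(a_)]);ey=np.array([-ex[1],ex[0]]);o=np.array([.6328,-.2653])
q=W[...,:2]-o;X=q@ex;Y=q@ey;Z=W[...,2]
k=(Z>.065)&(Z<.092)&(X<.01)&(X>-.08)&(np.abs(Y)<.1);print(k.sum(),np.round(np.percentile(X[k],[2,50,98]),4))
E
```

```text
tcp chest -0.15154843709720414 0.0014583027323142178 [ 0.48325863 -0.2406741   0.22839425] [-0.68802618  0.02312161 -0.89988152] 29.825 [ 0.58320041  0.19800963 -0.22190989  1.84806132  0.04963149  1.11305306
  0.18695463]
panel 78 [-0.0111 -0.0073 -0.004 ]
panel 79 [-0.0141 -0.0097 -0.005 ]
ex in tool [ 0.00246618  0.9999216  -0.0122761 ] ey [ 0.99999602 -0.00244916  0.00140136]
363 [-0.0268 -0.0099  0.0007]
```

View pics/end.png

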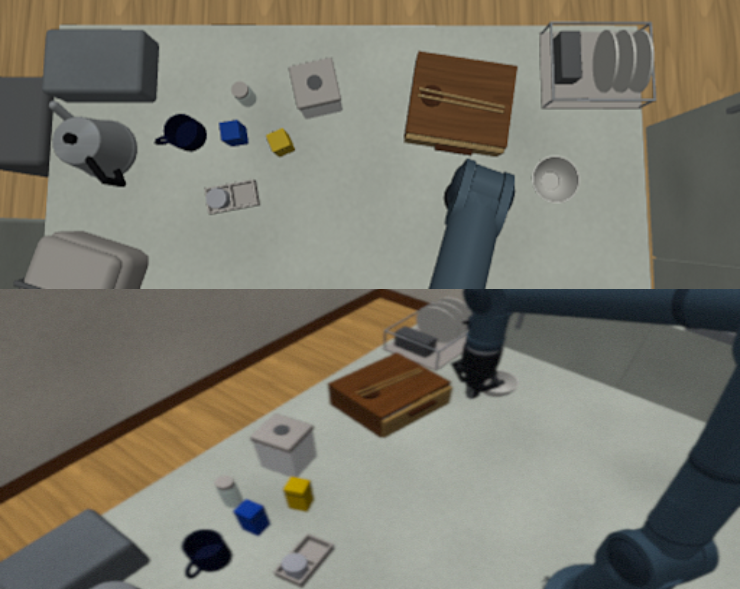

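The drawer is fully shut: the panel is flush at the chest face in both views and the lip front is at -27 mm. All the other objects stand where they were, and the arm is clear.

```bash
python3 -c "
from cell import sign_off
print(sign_off())"
```

```text
the job is handed in; nothing more can be done
None
```

The silver tin was lifted upright out of the caddy, laid on the ledge and released. It was then taken again from above, laid flat in the drawer's wide compartment and released, and the drawer was pushed fully shut. The job is handed in at about 30 s; the drawer slid out about 12 mm while I set the tin in it, before the push.

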